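# Cover the steel box that holds the suspect phone

### The job

A phone with a doubtful battery lies in one of the two open steel safety boxes; the other box is empty. Take the loose steel cover by its handle and set it gently on the box with the phone, so that it sits fully down on the rim and level; let go of it. Do not shove the boxes about, and leave everything else on the bench where it is.

Things in the scene. Friction and masses are not known exactly. Their poses are not given: they have to be found in the camera images.
- cover: loose sheet-steel cover, 0.25-0.5 kg, lying right way up: 194 mm (its x) by 119 mm (y), skirt 14 mm deep hanging down all round (inside 188 x 113, so 4 mm play each side of a box), plate 3 mm. Origin: centre of the skirt's lower edge plane, z up; plate underside at z 14 mm. Seated, its origin is 46 mm above the box's origin, long sides parallel, either way round
- cover_handle (a point): centre of the cover's black strap handle: straight flat-sided bar 100 mm long along the cover's x, 12 mm wide (y), 14 mm high, its centre 48 mm above the cover's origin; 24 mm of air between bar and plate, with a 12 mm square post 44 mm either side of the middle. Axes as the cover
- phone_case_box: the open sheet-steel box in which the phone lies, loose, 0.9 kg: 180 mm (its x) by 105 mm (y), 60 mm high, walls 3 mm, a small wire grip standing 13 mm out of each short end at 24 mm height. Origin: centre of its underside, z up. Rim level, 60 mm above the bench
- box_rim (a point): centre of the mouth of the box with the phone, at rim height (60 mm above its origin); axes as the box
- empty_box: a second box of the very same make and size, with nothing in it; stays open where it is. Origin: centre of its underside, x along its length
- phone_in_box: the phone with the doubtful battery, flat black slab 153 x 74 x 9 mm lying flat on the floor of its box; stays there. Origin: centre of its underside
- label_roll: white roll of labels standing on its face, 85 mm across, 60 mm high; a bystander. Origin: centre of its underside
- tape_ring: roll of white tape lying flat, 100 mm across, 25 mm high; a bystander. Origin: centre of its underside
- card_block: block of upright pale cards, 66 x 84 x 54 mm; a bystander. Origin: centre of its underside
Not all that is in view belongs to the job. What is shaped like the phone_in_box but brown is not meant.

How it is judged:
At the end, for the whole second after the job is handed in: The cover sits on the box with the phone: its origin 42 to 49 mm above the box's origin (46 is seated), within 10 mm of its centre, sides parallel within 0.10 rad, cover and box level within 0.03 rad, at rest; the phone is in its box and the box stands on the bench (z of cover in the frame of phone_case_box between 0.042 and 0.049 m and horizontal distance between cover and phone_case_box below 0.01 m and angle between the x axis of cover and the x axis of phone_case_box, either way round below 0.1 rad and angle between each of cover, phone_case_box's own z axis and vertical below 0.03 rad and linear speed of cover below 0.02 m/s and height (world z) of phone_case_box below 0.01 m and distance between phone_in_box and phone_case_box below 0.03 m); the robot touches nothing.
It fails at once if one of the two boxes is shoved more than 40 mm (distance of any of phone_case_box, empty_box from where it was at the start of the episode above 0.04 m).
It fails at once if the label roll, the tape or the card block is moved more than 30 mm (distance of any of label_roll, tape_ring, card_block from where it was at the start of the episode above 0.03 m).
It fails at once if the cover is rammed onto the box (more than 60 N between them) (contact force between cover and phone_case_box above 60 N).
It fails at once if the cover is dropped or slammed onto the box: it moves faster than 0.5 m/s less than about 35 mm above its seat (linear speed of cover above 0.5 m/s and horizontal distance between cover and phone_case_box below 0.04 m and z of cover in the frame of phone_case_box below 0.08 m).
It also fails if it takes over 38 s, if anything falls off the work surface, if the arm or the gripper's body presses on something with over 40 N, if the wrist force passes 120 N, or if a joint passes its speed limit or range.

### The arm

A 7-joint arm with a two-finger parallel gripper is mounted at the origin on a cart in front of the work surface, level with it; the furniture and walls round the work are solid. World frame = base frame: x ahead of the robot, y to its left, z up, the work surface at z = 0. Lengths are in m, angles in rad, forces in N, time in s.
With the tool pointing down it reaches from about 0.35 to 0.9 m from the base axis. Payload 8.1 kg.
Tool frame: the origin (TCP) lies at the very end of the fingers, on their centre line; the grasp point (between the pads) lies 19 mm behind it (grasp_offset is the distance from the TCP to the grasp point, in m); z points along the fingers, y is the line along which they close (so a half turn about z gives the same grasp; the last joint's range is limited). The gripper opens to 92 mm and grips with 3 to 60 N. Pads are 19 mm wide; open, the fingers measure 130 mm over their backs; the gripper's body (75 mm by 190 mm) begins 47 mm behind the grasp point.
Start: joints at [-1.309, 0.434, 0.025, 1.573, -0.012, 1.134, -0.075], TCP at [0.223, 0.584, 0.227] pointing down, gripper open.
Joint ranges: [-2.62, 2.62], [-0.44, 2.09], [-1.27, 1.32], [0.08, 2.57], [-1.32, 4.46], [0.12, 2], [-2.74, 2.74]. Speed limits (rad/s): [2.22, 2.22, 3.01, 3.01, 3.14, 3.14, 3.14].

### API

Orientations are given as a rotation vector (axis times angle).
In Python, from cell import observe, get_image, camera_params, sign_off, silhouettes, grasp_offset gives the robot as it stands. The module is installed in compiled form; this text tells all that it offers.
- The arm moves only by the tool jog_arm, never from a script. Its argument "motion" is a list that holds one entry, the list of rows, each a list of 7 numbers: the shift along the tool's x, y, z in m, then the turn, a rotation vector about the tool's x, y, z in rad, then the closure, from -1 (fully open) to 1 (shut), so that 0 is half open. In form: [[[dx, dy, dz, wx, wy, wz, hand], ...]]. A call has 1 to 10 rows; each row is the pose to reach, as a shift and turn from the pose commanded when the call began, along the tool's axes at that moment; what a row does not reach only later rows make up. A row lasts 1/12 s, in which the tool goes at most 41.7 mm and 7.16 degrees, less where a joint would pass 70% of its speed; a pose out of reach is approached as far as the arm can. A call with a gripper value outside its range is refused whole. The fingers move at their own pace and stop on an object; "force" is the grip in N (left out, the last holds). Time passes only in rows, so rows that repeat a pose let the fingers close. It gives the time, the measured TCP pose, the force, the opening and the grip force at its end, in the units of the state.
- observe(): the state, without advancing time (a new reading comes with each control period).
- get_image(name): name is "scene" or "top" or "wrist"; returns the picture (400x640x3 uint8, red, green, blue); there is no depth.
- camera_params(name): a dict with "vertical_fov" (degrees; the focal length in pixels is half the picture's height over the tangent of half this angle, whatever the lens; pixels are square), "cx", "cy" (the principal point, pixels), "T" (4x4, takes a point from camera to world coordinates). Camera axes: x right, y down, z forward; pixel columns grow to the right and rows downward; lengths in m; the calibration is good to about 2 mm. A picture is of the moment at which its call begins: read the wrist's pose just before it. camera_params takes no time and is no camera call; for the wrist camera it gives the pose at the moment of the call.
- sign_off(): hands the job in; it is judged then, once.
Trained networks look in the newest picture that a camera, given by its name, has taken for a name from the list of things; names that differ only in an ending like _2 or _b are one class to them, and where a whole thing is asked for, a point or a joint stands for the part that bears it (a point fixed in the world has none). Each returns a list of dicts, best first, with "p" (0 to 1); they miss things now and then, are a little off and sometimes report something else, mostly with a low value. They report only what shows in the picture. A call takes as long as a camera call. They do not tell look-alikes from the thing itself.
- silhouettes(query, camera): "mask" (400x640 bool, what is visible of it) and "pixel" ([column, row] in pixels, amid what is visible of it).
The state is a dict: "clock": time; "joints": joint angles; "dq": joint speeds; "joint_efforts": joint torques, N m; "position": TCP position; "ee_rot": TCP orientation; "force": force on the tool from outside, world axes, zero at the start; "ft_torque": the same for the moment, N m; "width": opening from 0.0 (shut) to 1.0 (fully open); "gripper_force": force on a finger pad.
Only numpy, scipy, OpenCV 4.12 (cv2) and the standard library are available. Lean on these libraries where they do the work, as an engineer would, in place of code of your own. Each camera call takes 0.05 s, during which the arm holds its last target. There are 200 camera calls.

## Working session

There is one attempt and no reset: what is moved stays moved. The work goes in short steps, Python scripts to look and compute and a tool call to move; the robot and the scene stay as the last step left them, time stands still between calls to the robot, and variables do not carry over. Pictures are saved under pics/ and viewed, at most 10 in all, crops included, and the job is handed in when it is done.

Besides the shell and the picture viewer there is one more tool, called by a JSON object that holds its "fn" and its "kwargs". jog_arm: Moves the arm, as the interface text tells. Its arguments: {"type":"object","properties":{"motion":{"type":"array"},"force":{"type":"number"}},"required":["motion"]}

```bash
mkdir -p pics; cat > h.py <<'E'
import numpy as np,cv2
from cell import *
from scipy.spatial.transform import Rotation as R
def cam(n):
    c=camera_params(n);f=200/np.tan(np.radians(c['vertical_fov'])/2);return f,c['cx'],c['cy'],np.array(c['T'])
def ray(n,px,z):
    f,cx,cy,T=cam(n);px=np.atleast_2d(px).astype(float)
    d=np.c_[(px[:,0]-cx)/f,(px[:,1]-cy)/f,np.ones(len(px))]@T[:3,:3].T
    return T[:3,3]+d*((z-T[2,3])/d[:,2])[:,None]
def proj(n,P):
    f,cx,cy,T=cam(n);q=(np.atleast_2d(P)-T[:3,3])@T[:3,:3];return np.c_[cx+f*q[:,0]/q[:,2],cy+f*q[:,1]/q[:,2]]
def save(im,n): cv2.imwrite(f'pics/{n}.png',im[:,:,::-1])
E
python3 - <<'E'
from h import *
a=get_image('top');b=get_image('scene')
save(a,'top0');save(b,'scene0')
for n in('top','scene'):
    f,cx,cy,T=cam(n);print(n,f,cx,cy,T.round(3).tolist())
for q in ['cover','cover_handle','phone_case_box','empty_box','phone_in_box','label_roll','tape_ring','card_block']:
    for s in silhouettes(q,'top'):
        print(q,round(s['p'],2),s['pixel'],s['mask'].sum(),cv2.minAreaRect(np.argwhere(s['mask'])[:,::-1].astype(np.float32)))
print(observe())
E
```

```text
top 435.27865890479586 321.00021413379346 201.8202312203389 [[-0.02, -0.996, 0.089, 0.373], [-1.0, 0.022, 0.019, -0.15], [-0.021, -0.089, -0.996, 1.684], [0.0, 0.0, 0.0, 1.0]]
scene 517.3800375631643 321.9421950422546 193.1502821315617 [[-0.902, -0.269, 0.338, -0.115], [-0.432, 0.54, -0.722, 1.277], [0.012, -0.797, -0.604, 1.25], [0.0, 0.0, 0.0, 1.0]]
cover 0.69 [391.8, 218.8] 1613 ((392.6947326660156, 219.42799377441406), (51.117828369140625, 31.79664421081543), 82.23483276367188)
cover_handle 0.79 [393.2, 219.2] 1625 ((392.19000244140625, 219.3300018310547), (51.901641845703125, 32.526912689208984), 81.8698959350586)
phone_case_box 0.78 [241.7, 218.7] 870 ((251.64524841308594, 220.57444763183594), (31.75088119506836, 54.25541687011719), 6.581944942474365)
empty_box 0.8 [332.3, 208.7] 1454 ((331.0155944824219, 210.37435913085938), (53.120574951171875, 29.724206924438477), 87.61405944824219)
phone_in_box 0.79 [294.1, 219.6] 323 ((292.5000305175781, 218.50001525878906), (25.455841064453125, 12.727922439575195), 45.0)
phone_in_box 0.56 [251.0, 224.5] 705 ((251.5, 223.0), (38.0, 19.0), 
[... 543 characters left out ...]
ts': array([-1.30860554,  0.43454421,  0.02498706,  1.57323544, -0.01161483,
        1.13397946, -0.07508516]), 'dq': array([ 1.02063860e-03,  9.70509228e-05,  7.05351047e-04, -4.45835503e-04,
       -2.00626955e-04,  3.80635336e-04,  2.38403834e-04]), 'joint_efforts': array([-1.78347069e-03, -6.67148638e+01,  9.82931480e-01, -3.14574087e+01,
       -6.05509663e-02,  3.37690674e-02,  6.32659680e-05]), 'position': array([0.22298521, 0.58386706, 0.22670046]), 'ee_rot': array([-5.69939078e-01, -3.08945384e+00,  3.25234414e-05]), 'force': array([-0.21272287,  0.24158383, -0.07134355]), 'ft_torque': array([-0.05263991,  0.00537084,  0.02012441]), 'gripper_force': 0.0, 'width': 0.9988032485939551}
```

```bash
ls pics
```

```text
scene0.png
top0.png
```

```bash
python3 - <<'E'
import cv2
a=cv2.imread('pics/top0.png')[130:290,190:480];cv2.imwrite('pics/topc.png',cv2.resize(a,None,fx=2.75,fy=2.75,interpolation=cv2.INTER_CUBIC))
E
```

```text
(no output)
```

View pics/topc.png

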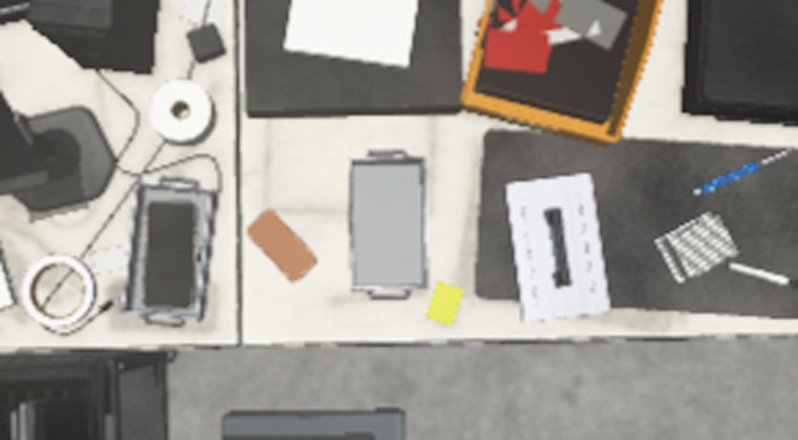

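View pics/scene0.png

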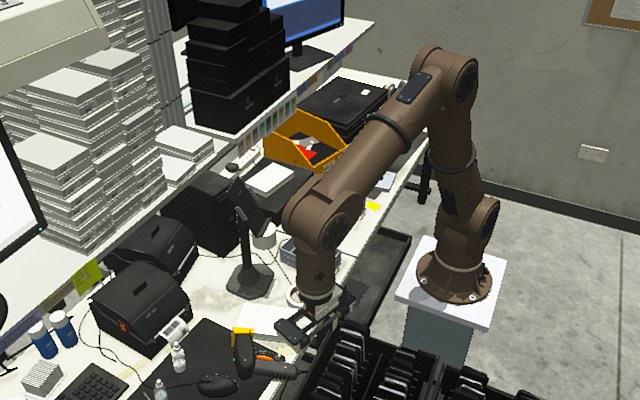

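```bash
python3 - <<'E'
from h import *
c=lambda x,y:(190+x/2.75,130+y/2.75)
for n,p,z in [('cover',(557,247),.017),('handle',(557,247),.048),('hA',(550,209),.055),('hB',(565,286),.055),('box',(172,250),.06),('empty',(388,224),.06),('tape',(59,293),.025),('roll',(182,110),.06),('standbase',(70,165),.0),('standedge',(117,165),0),('monitor',(10,130),.3),('card',(697,246),.054)]: print(n,ray('top',[c(*p)],z).round(3))
print('wristcam',[np.round(x,3).tolist() for x in cam('wrist')])
o=observe();Rt=R.from_rotvec(o['ee_rot']).as_matrix();f,cx,cy,T=cam('wrist')
print(Rt.round(3).tolist(),(Rt.T@(T[:3,3]-o['position'])).round(3),(Rt.T@T[:3,:3]).round(3).tolist())
print(proj('scene',[[.3,.3,0],[.5,.35,0.]]))
E
```

```text
cover [[ 0.447 -0.39   0.017]]
handle [[ 0.446 -0.386  0.048]]
hA [[ 0.498 -0.377  0.055]]
hB [[ 0.393 -0.393  0.055]]
box [[0.452 0.139 0.06 ]]
empty [[ 0.481 -0.156  0.06 ]]
tape [[0.397 0.303 0.025]]
roll [[0.645 0.124 0.06 ]]
standbase [[0.579 0.294 0.   ]]
standedge [[0.578 0.227 0.   ]]
monitor [[0.585 0.286 0.3  ]]
card [[ 0.443 -0.574  0.054]]
wristcam [350.539, 320.176, 200.982, [[0.358, 0.891, 0.279, 0.147], [0.934, -0.341, -0.108, 0.613], [-0.001, 0.299, -0.954, 0.384], [0.0, 0.0, 0.0, 1.0]]]
[[-0.934, 0.357, -0.0], [0.357, 0.934, -0.0], [0.0, -0.0, -1.0]] [ 0.081  0.    -0.157] [[-0.001, -0.954, -0.299], [1.0, -0.001, -0.001], [0.001, -0.299, 0.954]]
[[332.60334992 308.37735504]
 [268.35834971 297.63760905]]
```

{"fn": "jog_arm", "kwargs": {"motion": [[[-0.02,-0.018,-0.005,0,0,0.1,-1],[-0.045,-0.04,-0.01,0,0,0.22,-1],[-0.07,-0.063,-0.015,0,0,0.34,-1],[-0.095,-0.086,-0.02,0,0,0.46,-1],[-0.12,-0.108,-0.025,0,0,0.58,-1],[-0.145,-0.13,-0.03,0,0,0.7,-1],[-0.17,-0.153,-0.035,0,0,0.82,-1],[-0.195,-0.175,-0.04,0,0,0.94,-1],[-0.22,-0.198,-0.045,0,0,1.06,-1],[-0.24,-0.216,-0.05,0,0,1.18,-1]]]}}

```text
clock: 1.33
position: [0.3711, 0.2939, 0.2773]
ee_rot: [2.201, 2.242, 0.001]
force: [0.4, -0.0, 0.1]
width: 1.002
gripper_force: 0.0
```

```bash
cat >> h.py <<'E'
def plan(P,yaw):
    "shift and turn in tool axes from now to TCP P with tool pointing down, tool x at world yaw"
    o=observe();A=R.from_rotvec(o['ee_rot']);B=R.from_matrix(np.array([[np.cos(yaw),np.sin(yaw),0],[np.sin(yaw),-np.cos(yaw),0],[0,0,-1.]]))
    print('t',o['clock'],'pos',o['position'].round(4),'yaw',round(np.degrees(np.arctan2(*A.as_matrix()[[1,0],[0,0]])),2),'q',o['joints'].round(2),'F',o['force'].round(1),'w',round(o['width'],3))
    print('shift',A.inv().apply(np.array(P)-o['position']).round(4),'turn',(A.inv()*B).as_rotvec().round(4))
E
python3 -c "
from h import *
plan([.44,.14,.28],0.0)"
```

```text
t 1.3333 pos [0.3711 0.2939 0.2773] yaw 91.05 q [-1.09  0.14  0.36  1.87 -0.05  1.14 -0.7 ] F [ 0.4 -0.   0.1] w 1.002
shift [-0.1551  0.066  -0.0028] turn [ 1.0000e-04 -6.0000e-04  1.5892e+00]
```

{"fn": "jog_arm", "kwargs": {"motion": [[[-0.02,0.008,-0.003,0,0,0.12,-1],[-0.04,0.016,-0.003,0,0,0.24,-1],[-0.06,0.024,-0.003,0,0,0.36,-1],[-0.08,0.032,-0.003,0,0,0.48,-1],[-0.1,0.04,-0.003,0,0,0.6,-1],[-0.115,0.048,-0.003,0,0,0.72,-1],[-0.13,0.054,-0.003,0,0,0.84,-1],[-0.14,0.06,-0.003,0,0,0.96,-1],[-0.15,0.066,-0.003,0,0,1.08,-1],[-0.155,0.066,-0.003,0,0,1.2,-1]]]}}

```text
clock: 2.17
position: [0.4411, 0.1418, 0.28]
ee_rot: [3.082, 0.607, 0.002]
force: [-0.2, 0.8, 0.7]
width: 1.001
gripper_force: 0.0
```

```bash
python3 -c "
from h import *
plan([.44,.14,.28],0.0)"
```

```text
t 2.1667 pos [0.4411 0.1418 0.28  ] yaw 22.28 q [-0.96  0.11  0.6   1.9  -0.07  1.14 -1.51] F [-0.2  0.8  0.7] w 1.001
shift [-0.0017  0.0012  0.    ] turn [ 2.000e-04 -1.000e-03  3.889e-01]
```

{"fn": "jog_arm", "kwargs": {"motion": [[[0,0,0,0,0,0.12,-1],[0,0,0,0,0,0.24,-1],[-0.002,0.001,0,0,0,0.36,-1],[-0.002,0.001,0,0,0,0.39,-1],[-0.002,0.001,0,0,0,0.39,-1]]]}}

```text
clock: 2.58
position: [0.4386, 0.1415, 0.2799]
ee_rot: [-3.141, -0.008, -0.0]
force: [-0.9, 0.2, -0.5]
width: 1.0
gripper_force: 0.0
```

```bash
python3 - <<'E'
from h import *
plan([.44,.14,.28],0.0)
a=get_image('wrist');np.save('w1T.npy',cam('wrist')[3]);save(a,'w1')
for q in ['phone_case_box','phone_in_box','tape_ring']:
    for s in silhouettes(q,'wrist'):
        print(q,round(s['p'],2),s['pixel'],s['mask'].sum(),cv2.minAreaRect(np.argwhere(s['mask'])[:,::-1].astype(np.float32)))
E
```

```text
t 2.5833 pos [0.4386 0.1415 0.2799] yaw 0.29 q [-1.    0.11  0.64  1.91 -0.07  1.14 -1.89] F [-0.9  0.2 -0.5] w 1.0
shift [ 0.0014  0.0015 -0.0001] turn [-0.0004 -0.0002  0.0051]
phone_case_box 0.95 [341.4, 141.5] 8919 ((313.50927734375, 142.2620849609375), (103.34200286865234, 177.0653533935547), 7.4314093589782715)
phone_in_box 0.72 [312.7, 143.2] 7442 ((310.6492004394531, 147.1211395263672), (63.03032302856445, 124.94609069824219), 2.2025980949401855)
phone_in_box 0.7 [438.4, 141.2] 3379 ((437.516357421875, 140.31967163085938), (80.79127502441406, 44.172725677490234), 50.194427490234375)
tape_ring 0.81 [170.2, 199.2] 3360 ((185.7000274658203, 186.60003662109375), (84.9705810546875, 79.15680694580078), 26.56505012512207)
```

View pics/w1.png

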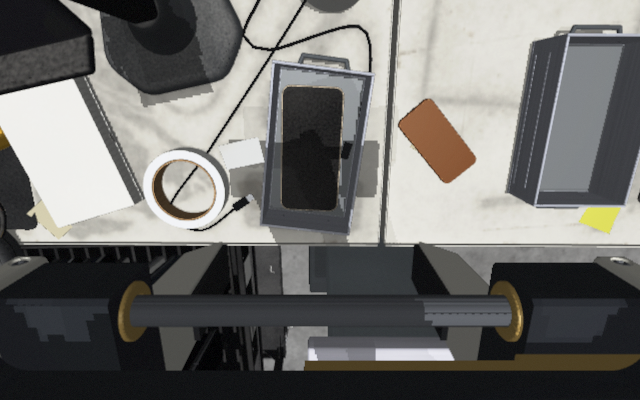

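```bash
cat >> h.py <<'E'
from scipy.optimize import least_squares
def pw(T,P,f=350.539,cx=320.176,cy=200.982):
    q=(P-T[:3,3])@T[:3,:3];return np.c_[cx+f*q[:,0]/q[:,2],cy+f*q[:,1]/q[:,2]]
def rect(x,y,a,L,W,z):
    c,s=np.cos(a),np.sin(a);k=np.array([[1,1],[1,-1],[-1,-1],[-1,1]])*[L/2,W/2]
    return np.c_[k@np.array([[c,s],[-s,c]])+[x,y],np.full(4,z)]
def fit(T,px,L,W,z,x0):
    return least_squares(lambda v:(pw(T,rect(*v,L,W,z))-px).ravel(),x0)
E
python3 - <<'E'
from h import *
T=np.load('w1T.npy')
r=fit(T,np.array([[275,62],[373,73],[348,234],[262,225]]),.18,.105,.06,[.45,.14,-.1]);print(r.x,r.fun.round(1))
im=cv2.imread('pics/w1.png')[40:250,230:400]
b=cv2.resize(im,None,fx=2.8,fy=2.8,interpolation=cv2.INTER_CUBIC);c=b.copy()
p=pw(T,rect(*r.x,.18,.105,.06));cv2.polylines(c,[((p-[230,40]+.5)*2.8).astype(int)],True,(0,0,255),1)
cv2.imwrite('pics/w1c.png',np.hstack([b[:,:390],c[:,:390]]))
E
```

```text
[ 0.45429795  0.14860026 -0.11110408] [-2.9 -2.3  2.7 -0.1  2.2  2.3 -1.9  1.4]
```

View pics/w1c.png

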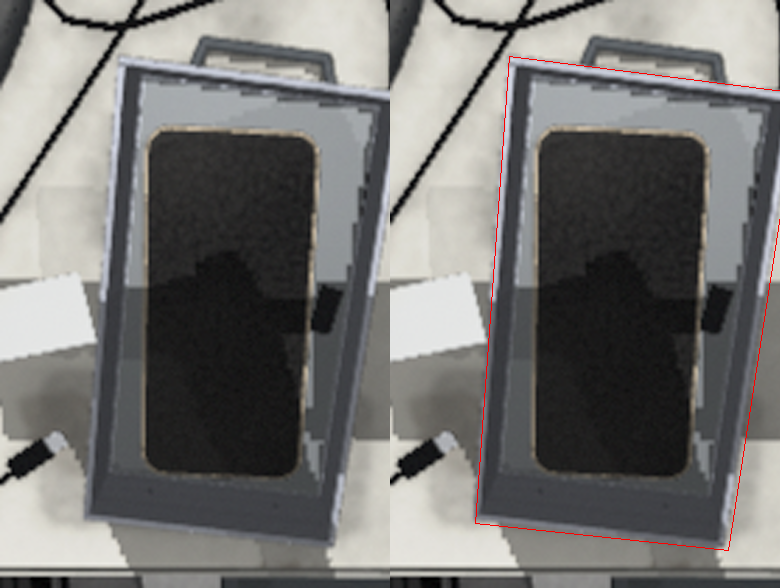

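```bash
python3 - <<'E'
from h import *
T=np.load('w1T.npy')
im=cv2.imread('pics/w1.png')
px=np.array([[272.4,60.2],[373.5,73],[348.4,233.8],[260.2,224.5]])
r=fit(T,px,.18,.105,.06,[.45,.14,-.1]);print(r.x,r.fun.round(1))
px=np.array([[272.8,60.7],[373.,73],[348.4,233.8],[260.7,224.5]])
r2=least_squares(lambda v:(pw(T,rect(*v[:3],.18,.105,v[3]))-px).ravel(),[.45,.14,-.1,.06]);print(r2.x,r2.fun.round(1))
p1=pw(T,rect(*r.x,.18,.105,.06));p2=pw(T,rect(*r.x,.174,.099,.06))
def crop(x,y,p,w=34,h=34,k=8):
    b=cv2.resize(im[y:y+h,x:x+w],None,fx=k,fy=k,interpolation=cv2.INTER_CUBIC)
    for q,c in((p1,(0,0,255)),(p2,(0,200,0))):cv2.polylines(b,[((q-[x,y]+.5)*k).astype(np.int32)],True,c,1)
    return b
A=[crop(int(q[0])-17,int(q[1])-17,None) for q in p1]
cv2.imwrite('pics/w1d.png',np.vstack([np.hstack([A[0],A[1]]),np.hstack([A[3],A[2]])]))
E
```

```text
[ 0.45505302  0.14956908 -0.112053  ] [-1.3 -1.3  1.4 -0.9  0.9  1.9 -1.1  1.2]
[ 0.45402412  0.14957753 -0.11020861  0.05160711] [-0.7  0.1  0.5  0.5  0.5 -0.1 -0.2 -0.5]
```

View pics/w1d.png

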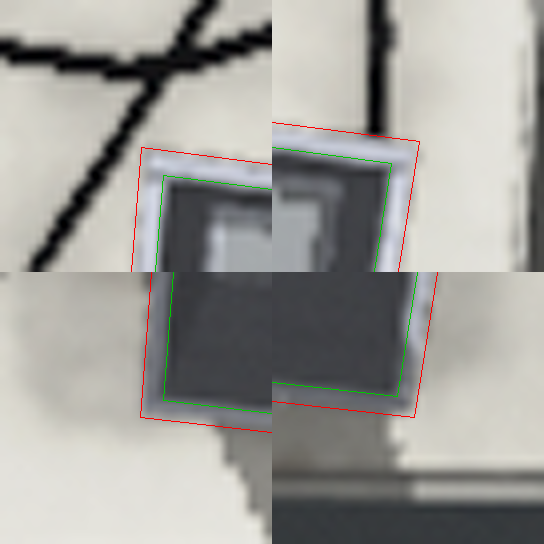

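{"fn": "jog_arm", "kwargs": {"motion": [[[0,0.02,0,0,0,0,-1],[0,0.05,0,0,0,0,-1],[0,0.08,0,0,0,0,-1],[0,0.11,0,0,0,0,-1],[0,0.14,0,0,0,0,-1],[0,0.17,0,0,0,0,-1],[0,0.2,0,0,0,0,-1],[0,0.23,0,0,0,0,-1],[0,0.26,0,0,0,0,-1],[0,0.29,0,0,0,0,-1]]]}}

```text
clock: 3.62
position: [0.4405, -0.1499, 0.2799]
ee_rot: [-3.141, -0.013, -0.001]
force: [1.1, 0.4, -0.1]
width: 1.0
gripper_force: 0.0
```

{"fn": "jog_arm", "kwargs": {"motion": [[[0,0.03,0,0,0,0,-1],[0,0.06,0,0,0,0,-1],[0,0.09,0,0,0,0,-1],[0,0.12,0,0,0,0,-1],[0,0.15,0,0,0,0,-1],[0,0.18,0,0,0,0,-1],[0,0.21,0,0,0,0,-1],[0,0.235,0,0,0,0,-1],[0,0.24,0,0,0,0,-1],[0,0.24,0,0,0,0,-1]]]}}

```text
clock: 4.45
position: [0.4413, -0.3905, 0.2795]
ee_rot: [3.141, 0.007, -0.002]
force: [-0.3, 0.2, -0.9]
width: 0.999
gripper_force: 0.0
```

```bash
python3 - <<'E'
from h import *
plan([.44,-.39,.28],0.0)
a=get_image('wrist');np.save('w2T.npy',cam('wrist')[3]);save(a,'w2')
for q in ['cover','cover_handle']:
    for s in silhouettes(q,'wrist'):
        m=cv2.minAreaRect(np.argwhere(s['mask'])[:,::-1].astype(np.float32));print(q,round(s['p'],2),s['pixel'],s['mask'].sum(),cv2.boxPoints(m).round(1).tolist())
E
```

```text
t 4.45 pos [ 0.4413 -0.3905  0.2795] yaw 0.24 q [ 0.02  0.43  0.91  1.63 -0.35  1.25 -0.58] F [-0.3  0.2 -0.9] w 0.999
shift [-0.0013 -0.0005 -0.0005] turn [0.001  0.001  0.0042]
cover 0.65 [316.3, 146.6] 16063 [[256.29998779296875, 74.19999694824219], [362.1000061035156, 62.099998474121094], [380.5, 224.0], [274.70001220703125, 236.0]]
cover 0.36 [106.2, 114.7] 21843 [[25.899999618530273, 29.299999237060547], [156.8000030517578, 13.399999618530273], [179.8000030517578, 203.3000030517578], [49.0, 219.10000610351562]]
cover_handle 0.96 [318.9, 145.9] 15944 [[256.3999938964844, 73.69999694824219], [361.29998779296875, 63.20000076293945], [377.3999938964844, 224.0], [272.3999938964844, 234.5]]
```

View pics/w2.png

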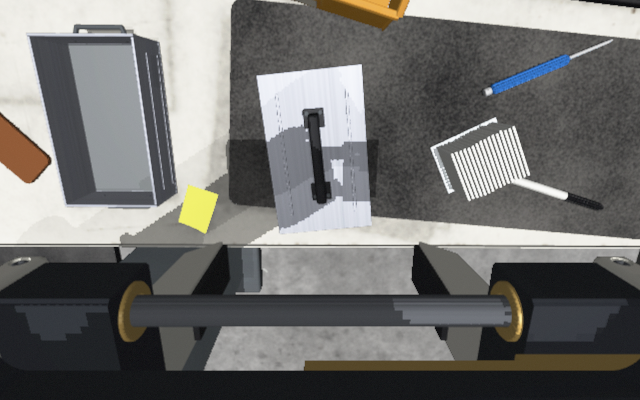

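```bash
python3 - <<'E'
from h import *
T=np.load('w2T.npy');im=cv2.imread('pics/w2.png')
px=np.array([[257,76],[361,65],[371,225],[280,234]])
r=fit(T,px,.194,.119,.017,[.45,-.39,.1]);print(r.x,r.fun.round(1))
p1=pw(T,rect(*r.x,.194,.119,.017));h=pw(T,rect(*r.x,.1,.012,.055));h2=pw(T,rect(*r.x,.1,.012,.041))
x,y,k=245,55,2.9
b=cv2.resize(im[y:y+190,x:x+135],None,fx=k,fy=k,interpolation=cv2.INTER_CUBIC);c=b.copy()
for q,col in((p1,(0,0,255)),(h,(0,255,0)),(h2,(255,255,0))):cv2.polylines(c,[((q-[x,y]+.5)*k).astype(np.int32)],True,col,1)
cv2.imwrite('pics/w2c.png',np.hstack([b,c]))
E
```

```text
[ 0.44875571 -0.38534508  0.1058624 ] [-0.8 -0.1  0.7 -0.5  0.6  0.6 -0.4  0.3]
```

View pics/w2c.png

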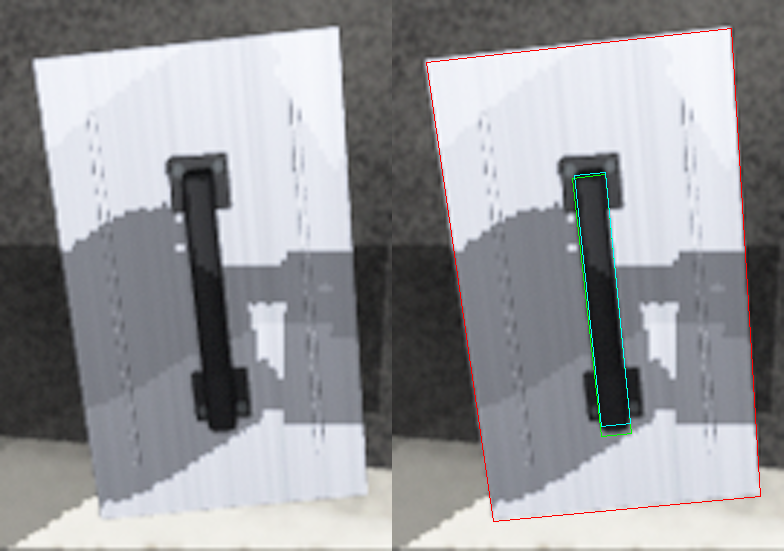

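```bash
python3 -c "
from h import *
plan([.4488,-.3853,.029],0.1059)"
```

```text
t 4.6 pos [ 0.4426 -0.3871  0.2795] yaw 0.48 q [ 0.01  0.43  0.91  1.64 -0.35  1.25 -0.58] F [ 0.1  0.  -0.3] w 1.001
shift [ 0.0062 -0.0015  0.2505] turn [-0.0011 -0.     -0.0976]
```

```bash
python3 - <<'E'
from h import *
T=np.load('w2T.npy')
p=pw(T,rect(.44875571,-.38534508,.1058624,.194,.119,.017))
def sub(a,p): return cv2.cornerSubPix(cv2.cvtColor(a,cv2.COLOR_RGB2GRAY),p.astype(np.float32).reshape(-1,1,2).copy(),(4,4),(-1,-1),(3,50,.01)).reshape(-1,2)
old=cv2.imread('pics/w2.png')[:,:,::-1].copy()
T2=cam('wrist')[3];a=get_image('wrist');T3=cam('wrist')[3];print(T2[:3,3],T3[:3,3],T[:3,3])
save(a,'w3')
c0=sub(old,p);g=cv2.matchTemplate(a[55:245,245:380],old[75:225,265:360],cv2.TM_CCOEFF_NORMED);l=cv2.minMaxLoc(g)[3]
d=np.array([l[0]-20,l[1]-20]);c1=sub(a,c0+d);print(d,(c0-p).round(1).tolist(),(c1-c0).round(1).tolist())
r=fit(T3,c1,.194,.119,.017,[.45,-.39,.1]);print(r.x,r.fun.round(1))
plan([*r.x[:2],.029],r.x[2])
E
```

```text
[ 0.5243511  -0.38622145  0.43633823] [ 0.52447583 -0.3859623   0.43647438] [ 0.52368737 -0.38791327  0.43616396]
[3 0] [[-0.4, -0.7], [-0.5, -0.7], [0.1, -0.2], [0.0, -0.0]] [[4.099999904632568, 1.399999976158142], [4.0, 1.899999976158142], [1.7999999523162842, 0.10000000149011612], [3.0, 0.0]]
[ 0.44932324 -0.38687574  0.10550837] [-0.2 -0.3 -0.  -0.4  0.6  0.7 -0.4  0.3]
t 4.65 pos [ 0.4428 -0.3869  0.2796] yaw 0.51 q [ 0.01  0.43  0.91  1.64 -0.35  1.25 -0.58] F [ 0.   1.  -0.2] w 1.005
shift [0.0064 0.0003 0.2506] turn [-0.0011 -0.0003 -0.0966]
```

{"fn": "jog_arm", "kwargs": {"motion": [[[0.001,0,0.02,0,0,-0.02,-1],[0.002,0,0.045,0,0,-0.04,-1],[0.004,0,0.07,0,0,-0.06,-1],[0.006,0,0.095,0,0,-0.08,-1],[0.006,0,0.12,0,0,-0.097,-1],[0.006,0,0.145,0,0,-0.097,-1],[0.006,0,0.165,0,0,-0.097,-1],[0.006,0,0.17,0,0,-0.097,-1],[0.006,0,0.17,0,0,-0.097,-1],[0.006,0,0.17,0,0,-0.097,-1]]]}}

```text
clock: 5.48
position: [0.4489, -0.3881, 0.1107]
ee_rot: [3.137, 0.164, 0.001]
force: [-0.2, 0.1, 1.1]
width: 0.998
gripper_force: 0.0
```

```bash
python3 -c "
from h import *
plan([.4493,-.3869,.029],0.1055)"
```

```text
t 5.4833 pos [ 0.4489 -0.3881  0.1107] yaw 6.0 q [ 0.12  0.6   0.76  1.83 -0.5   0.92 -0.36] F [-0.2  0.1  1.1] w 0.998
shift [ 0.0005 -0.0012  0.0817] turn [ 0.0004 -0.0007 -0.0008]
```

{"fn": "jog_arm", "kwargs": {"motion": [[[0,0,0.015,0,0,0,-1],[0,0,0.035,0,0,0,-1],[0,0,0.055,0,0,0,-0.6],[0,-0.0005,0.07,0,0,0,-0.3],[0,-0.0005,0.08,0,0,0,0],[0,-0.0005,0.081,0,0,0,0.3],[0,-0.0005,0.081,0,0,0,0.5],[0,-0.0005,0.081,0,0,0,0.5]]], "force": 40}}

```text
clock: 6.15
position: [0.4489, -0.3886, 0.03]
ee_rot: [3.136, 0.163, 0.002]
force: [-0.5, -0.3, -0.6]
width: 0.614
gripper_force: 0.0
```

{"fn": "jog_arm", "kwargs": {"motion": [[[0,0,0,0,0,0,0.7],[0,0,0,0,0,0,0.8],[0,0,0,0,0,0,1],[0,0,0,0,0,0,1],[0,0,0,0,0,0,1]]], "force": 40}}

```text
clock: 6.57
position: [0.4483, -0.388, 0.0289]
ee_rot: [3.137, 0.163, 0.0]
force: [1.0, -0.1, 0.0]
width: 0.251
gripper_force: 0.0
```

```bash
python3 -c "
from h import *
plan([.4493,-.3869,.029],0.1055);print(observe()['gripper_force'])"
```

```text
t 6.5667 pos [ 0.4483 -0.388   0.0289] yaw 5.94 q [ 0.18  0.7   0.66  1.88 -0.6   0.77 -0.29] F [ 1.  -0.1  0. ] w 0.251
shift [ 0.0011 -0.001  -0.0001] turn [ 0.0002 -0.0003 -0.0018]
0.0
```

{"fn": "jog_arm", "kwargs": {"motion": [[[0,0,0,0,0,0,1],[0,0,0,0,0,0,1],[0,0,0,0,0,0,1],[0,0,0,0,0,0,1],[0,0,0,0,0,0,1]]], "force": 40}}

```text
clock: 6.98
position: [0.4482, -0.3879, 0.0287]
ee_rot: [-3.137, -0.163, 0.0]
force: [-0.5, 1.2, 1.7]
width: 0.128
gripper_force: 40.0
```

```bash
python3 -c "
from h import *
plan([.4493,-.3869,.029],0.1055);print(observe()['gripper_force'])"
```

```text
t 6.9833 pos [ 0.4482 -0.3879  0.0287] yaw 5.95 q [ 0.18  0.7   0.66  1.88 -0.6   0.77 -0.29] F [-0.5  1.2  1.7] w 0.128
shift [ 0.0012 -0.0008 -0.0003] turn [-0.0002 -0.     -0.0017]
39.999913573265076
```

{"fn": "jog_arm", "kwargs": {"motion": [[[0,0,-0.01,0,0,0,1],[0,0,-0.025,0,0,0,1],[0,0,-0.045,0,0,0,1],[0,0,-0.07,0,0,0,1],[0,0,-0.095,0,0,0,1],[0,0,-0.12,0,0,0,1],[0,0,-0.145,0,0,0,1],[0,0,-0.17,0,0,0,1],[0,0,-0.195,0,0,0,1],[0,0,-0.22,0,0,0,1]]]}}

```text
clock: 7.82
position: [0.4475, -0.3877, 0.2503]
ee_rot: [-3.137, -0.162, 0.001]
force: [0.4, -0.1, -2.8]
width: 0.128
gripper_force: 40.0
```

```bash
python3 -c "
from h import *
plan([.45,-.07,.26],-.112);print(observe()['gripper_force'])"
```

```text
t 7.8167 pos [ 0.4475 -0.3877  0.2503] yaw 5.9 q [ 0.04  0.45  0.87  1.67 -0.37  1.19 -0.48] F [ 0.4 -0.1 -2.8] w 0.128
shift [ 0.0352 -0.3158 -0.0096] turn [-0.0003  0.0004  0.215 ]
39.99791979789734
```

{"fn": "jog_arm", "kwargs": {"motion": [[[0.002,-0.015,-0.005,0,0,0.01,1],[0.005,-0.045,-0.01,0,0,0.03,1],[0.008,-0.075,-0.01,0,0,0.055,1],[0.012,-0.105,-0.01,0,0,0.08,1],[0.015,-0.14,-0.01,0,0,0.105,1],[0.019,-0.175,-0.01,0,0,0.13,1],[0.023,-0.21,-0.01,0,0,0.155,1],[0.027,-0.24,-0.01,0,0,0.18,1],[0.03,-0.27,-0.01,0,0,0.2,1],[0.033,-0.295,-0.01,0,0,0.215,1]]]}}

```text
clock: 8.65
position: [0.4496, -0.089, 0.2588]
ee_rot: [-3.136, 0.175, 0.001]
force: [0.5, -0.0, -1.7]
width: 0.125
gripper_force: 40.0
```

{"fn": "jog_arm", "kwargs": {"motion": [[[0.002,-0.014,0,0,0,0,1],[0.002,-0.02,0,0,0,0,1],[0.002,-0.02,0,0,0,0,1],[0.002,-0.02,0,0,0,0,1],[0.002,-0.02,0,0,0,0,1],[0.002,-0.02,0,0,0,0,1]]]}}

```text
clock: 9.15
position: [0.4544, -0.073, 0.2588]
ee_rot: [3.136, -0.179, 0.0]
force: [-0.3, 0.2, -3.2]
width: 0.125
gripper_force: 40.0
```

```bash
cat > v.py <<'E'
from h import *
plan([.455,.1495,.26],-.112)
T0=cam('wrist')[3];a=get_image('wrist');T=cam('wrist')[3];np.save('w4T.npy',T);save(a,'w4');print(T0[:3,3],T[:3,3])
# held cover as seen: plate corners now
o=observe();p=pw(T,rect(.4550,.1495,-.112,.18,.105,.06));print('predicted rim',p.round(1).tolist())
b=cv2.resize(a,None,fx=1.25,fy=1.25)[:,:,::-1].copy();cv2.polylines(b,[((p+.5)*1.25).astype(np.int32)],True,(0,0,255),1)
cv2.imwrite('pics/w4o.png',b)
E
python3 v.py
```

```text
t 9.15 pos [ 0.4544 -0.073   0.2588] yaw -6.52 q [-0.77  0.16  0.95  1.96 -0.14  1.1  -1.44] F [-0.3  0.2 -3.2] w 0.125
shift [-0.0247 -0.2211 -0.0013] turn [ 0.0003 -0.     -0.0019]
[ 0.5355611  -0.081764    0.41567176] [ 0.53561008 -0.0815645   0.41564004]
predicted rim [[41.6, 108.5], [148.6, 108.2], [172.3, 272.0], [79.8, 272.3]]
```

View pics/w4o.png

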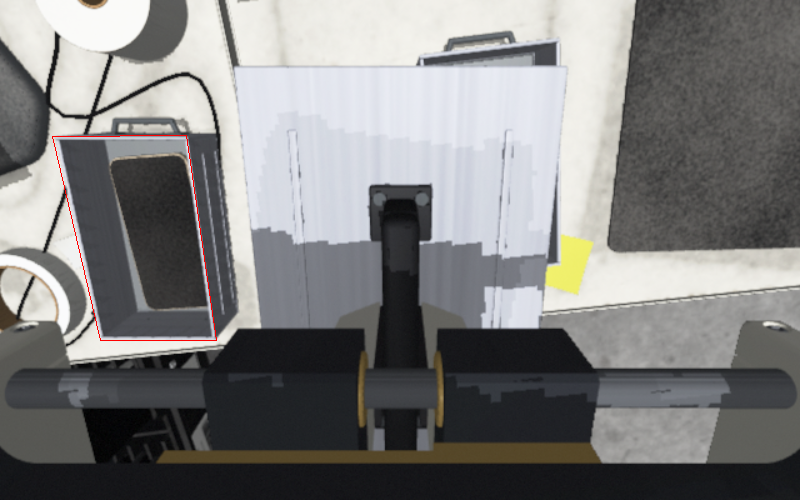

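```bash
python3 - <<'E'
from h import *
T=np.load('w4T.npy');im=cv2.imread('pics/w4.png');o=observe()
R0=R.from_rotvec(o['ee_rot']).as_matrix();yaw=np.arctan2(R0[1,0],R0[0,0]);x,y,z=o['position']
def outl(q,a,L,W,zz,n=40):
    pass
cc=[x+.0011*np.cos(yaw),y+.0011*np.sin(yaw),yaw]
pc=pw(T,rect(*cc,.194,.119,z-.029+.017))
g=cv2.cvtColor(im,cv2.COLOR_BGR2GRAY)
sub=lambda p,w:cv2.cornerSubPix(g,p.astype(np.float32).reshape(-1,1,2).copy(),(w,w),(-1,-1),(3,50,.01)).reshape(-1,2)
far=pc[:2];print('cover far pred',far.round(1).tolist(),'seen',sub(far,5).round(1).tolist())
p1=pw(T,rect(.455,.1495,-.112,.18,.105,.06));p2=pw(T,rect(.455,.1495,-.112,.174,.099,.06));k=8;A=[]
for q in p1:
    X,Y=int(q[0])-17,int(q[1])-17
    b=cv2.resize(im[Y:Y+34,X:X+34],None,fx=k,fy=k,interpolation=cv2.INTER_CUBIC)
    for w,c in((p1,(0,0,255)),(p2,(0,200,0))):cv2.polylines(b,[((w-[X,Y]+.5)*k).astype(np.int32)],True,c,1)
    A.append(b)
cv2.imwrite('pics/w4d.png',np.vstack([np.hstack([A[0],A[1]]),np.hstack([A[3],A[2]])]))
E
```

```text
cover far pred [[187.3, 52.1], [454.4, 51.8]] seen [[186.89999389648438, 53.5], [454.3999938964844, 51.79999923706055]]
```

View pics/w4d.png

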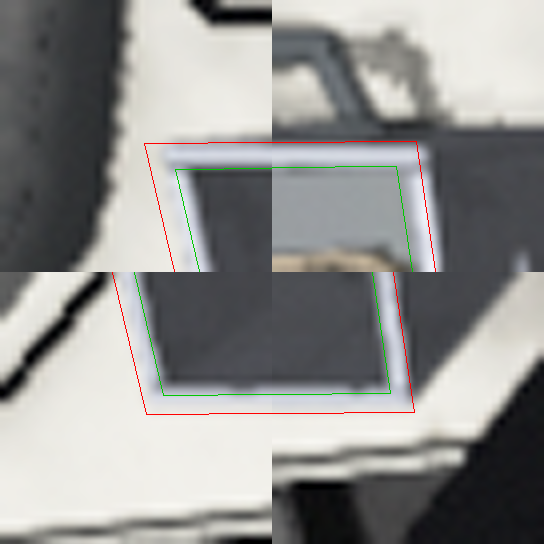

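```bash
python3 - <<'E'
from h import *
T=np.load('w4T.npy')
p1=pw(T,rect(.455,.1495,-.112,.18,.105,.06));off=np.array([[int(q[0])-17,int(q[1])-17] for q in p1])
px=off-.5+np.array([[190,170],[139,167],[116,119],[160,118]])/8
r=fit(T,px,.174,.099,.06,[.45,.15,-.1]);print(r.x,r.fun.round(1))
c=r.x;d=.0011
plan([c[0]-d,c[1],.16],c[2])
E
```

```text
[ 0.45507573  0.1486943  -0.12206319] [-0.3 -0.8 -0.1  0.3  0.3  0.5  0.2  0.1]
t 9.2 pos [ 0.4545 -0.0728  0.2588] yaw -6.51 q [-0.77  0.16  0.95  1.96 -0.14  1.1  -1.44] F [ 0.1 -0.5 -3. ] w 0.13
shift [-0.0256 -0.22    0.0987] turn [ 0.0002 -0.0001  0.0084]
```

{"fn": "jog_arm", "kwargs": {"motion": [[[-0.002,-0.012,0,0,0,0.002,1],[-0.005,-0.035,0,0,0,0.005,1],[-0.008,-0.065,0,0,0,0.005,1],[-0.011,-0.095,0,0,0,0.005,1],[-0.014,-0.125,0.01,0,0,0.005,1],[-0.018,-0.155,0.02,0,0,0.005,1],[-0.022,-0.185,0.035,0,0,0.005,1],[-0.0245,-0.205,0.05,0,0,0.005,1],[-0.0255,-0.217,0.065,0,0,0.005,1],[-0.0255,-0.22,0.08,0,0,0.005,1]]]}}

```text
clock: 10.03
position: [0.4539, 0.1522, 0.1778]
ee_rot: [-3.136, 0.178, -0.0]
force: [0.1, -0.3, -3.1]
width: 0.128
gripper_force: 40.0
```

{"fn": "jog_arm", "kwargs": {"motion": [[[0,0,0.015,0,0,0,1],[0,0,0.03,0,0,0,1],[0,0,0.04,0,0,0,1],[0,0,0.05,0,0,0,1],[0,0,0.05,0,0,0,1],[0,0,0.05,0,0,0,1],[0,0,0.05,0,0,0,1],[0,0,0.05,0,0,0,1]]]}}

```text
clock: 10.7
position: [0.4544, 0.1501, 0.1295]
ee_rot: [-3.135, 0.183, -0.002]
force: [0.4, -0.5, -1.9]
width: 0.128
gripper_force: 40.0
```

```bash
python3 - <<'E'
from h import *
plan([.4540,.1488,.075],-.118)
a=get_image('wrist');T=cam('wrist')[3];np.save('w5T.npy',T);save(a,'w5')
save(get_image('scene'),'s5');plan([.4540,.1488,.075],-.118)
E
```

```text
t 10.7 pos [0.4544 0.1501 0.1295] yaw -6.67 q [-0.99  0.37  0.73  2.08 -0.34  0.81 -1.74] F [ 0.4 -0.5 -1.9] w 0.128
shift [-0.0003  0.0014  0.0545] turn [-0.0009 -0.0011  0.0015]
t 10.8 pos [0.4542 0.1502 0.1293] yaw -6.66 q [-0.99  0.37  0.73  2.08 -0.34  0.81 -1.74] F [ 0.1  1.1 -2.7] w 0.125
shift [-0.0001  0.0015  0.0543] turn [-0.0009 -0.0009  0.0018]
```

View pics/w5.png

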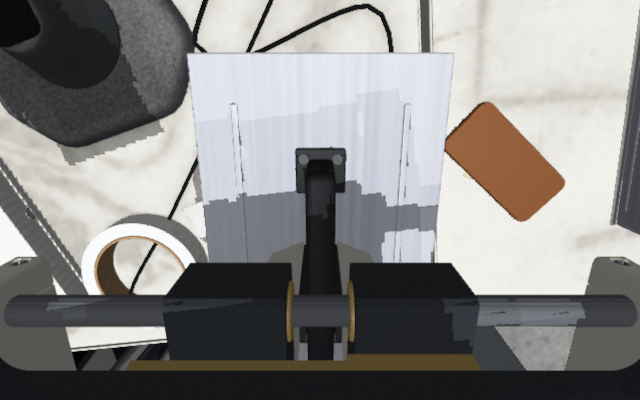

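{"fn": "jog_arm", "kwargs": {"motion": [[[0,0.0015,0.006,0,0,0.002,1],[0,0.0015,0.014,0,0,0.002,1],[0,0.0015,0.022,0,0,0.002,1],[0,0.0015,0.029,0,0,0.002,1],[0,0.0015,0.034,0,0,0.002,1],[0,0.0015,0.036,0,0,0.002,1],[0,0.0015,0.036,0,0,0.002,1],[0,0.0015,0.036,0,0,0.002,1]]]}}

```text
clock: 11.47
position: [0.4536, 0.1484, 0.0926]
ee_rot: [3.136, -0.186, -0.0]
force: [-0.6, -0.0, -2.8]
width: 0.123
gripper_force: 40.0
```

```bash
python3 -c "
from h import *
plan([.4540,.1488,.075],-.118)"
```

```text
t 11.4667 pos [0.4536 0.1484 0.0926] yaw -6.79 q [-0.94  0.43  0.69  2.12 -0.41  0.72 -1.68] F [-0.6 -0.  -2.8] w 0.123
shift [ 0.0003 -0.0004  0.0176] turn [ 0.0002  0.0002 -0.0005]
```

Aligned within 0.5 mm. Lower slowly past the rim.

{"fn": "jog_arm", "kwargs": {"motion": [[[0,0,0.002,0,0,0,1],[0,0,0.004,0,0,0,1],[0,0,0.006,0,0,0,1],[0,0,0.008,0,0,0,1],[0,0,0.009,0,0,0,1],[0,0,0.009,0,0,0,1]]]}}

```text
clock: 11.97
position: [0.4534, 0.1485, 0.0835]
ee_rot: [3.136, -0.186, -0.0]
force: [-1.3, -0.2, -2.5]
width: 0.127
gripper_force: 40.0
```

{"fn": "jog_arm", "kwargs": {"motion": [[[0,0,0.0015,0,0,0,1],[0,0,0.003,0,0,0,1],[0,0,0.0045,0,0,0,1],[0,0,0.006,0,0,0,1],[0,0,0.007,0,0,0,1],[0,0,0.0075,0,0,0,1],[0,0,0.0075,0,0,0,1]]]}}

```text
clock: 12.55
position: [0.4535, 0.1485, 0.0761]
ee_rot: [3.136, -0.186, -0.0]
force: [-0.9, -0.2, -2.8]
width: 0.126
gripper_force: 40.0
```

{"fn": "jog_arm", "kwargs": {"motion": [[[0,0,0.0005,0,0,0,1],[0,0,0.001,0,0,0,1],[0,0,0.0015,0,0,0,1],[0,0,0.0015,0,0,0,1]]]}}

```text
clock: 12.88
position: [0.4535, 0.1485, 0.0747]
ee_rot: [3.136, -0.186, -0.0]
force: [0.2, 0.6, -2.8]
width: 0.127
gripper_force: 40.0
```

{"fn": "jog_arm", "kwargs": {"motion": [[[0,0,0.0005,0,0,0,1],[0,0,0.001,0,0,0,1],[0,0,0.0012,0,0,0,1],[0,0,0.0012,0,0,0,1]]]}}

```text
clock: 13.22
position: [0.4536, 0.1485, 0.0735]
ee_rot: [-3.136, 0.186, 0.0]
force: [-0.9, 0.2, -2.8]
width: 0.126
gripper_force: 40.0
```

{"fn": "jog_arm", "kwargs": {"motion": [[[0,0,0.0005,0,0,0,1],[0,0,0.001,0,0,0,1],[0,0,0.0012,0,0,0,1],[0,0,0.0012,0,0,0,1]]]}}

```text
clock: 13.55
position: [0.4536, 0.1485, 0.0723]
ee_rot: [-3.136, 0.186, 0.0]
force: [-0.0, -0.2, -2.6]
width: 0.127
gripper_force: 40.0
```

{"fn": "jog_arm", "kwargs": {"motion": [[[0,0,0.0005,0,0,0,1],[0,0,0.001,0,0,0,1],[0,0,0.0012,0,0,0,1],[0,0,0.0012,0,0,0,1]]]}}

```text
clock: 13.88
position: [0.4536, 0.1486, 0.0722]
ee_rot: [-3.135, 0.186, 0.0]
force: [-6.4, -1.4, 20.8]
width: 0.125
gripper_force: 40.0
```

{"fn": "jog_arm", "kwargs": {"motion": [[[0,0,-0.0008,0,0,0,1],[0,0,-0.001,0,0,0,1],[0,0,-0.001,0,0,0,1]]], "force": 10}}

```text
clock: 14.13
position: [0.4536, 0.1486, 0.0722]
ee_rot: [-3.136, 0.186, -0.0]
force: [-1.5, -0.2, 2.7]
width: 0.127
gripper_force: 10.0
```

{"fn": "jog_arm", "kwargs": {"motion": [[[0,0,0,0,0,0,0.6],[0,0,0,0,0,0,0.4],[0,0,0,0,0,0,0.2],[0,0,0,0,0,0,0.0],[0,0,0,0,0,0,-0.2],[0,0,0,0,0,0,-0.2],[0,0,0,0,0,0,-0.2],[0,0,0,0,0,0,-0.2]]]}}

```text
clock: 14.8
position: [0.4536, 0.1485, 0.0721]
ee_rot: [3.136, -0.186, -0.0]
force: [0.2, -0.7, -0.5]
width: 0.59
gripper_force: 0.0
```

Released; raise to check.

{"fn": "jog_arm", "kwargs": {"motion": [[[0,0,-0.008,0,0,0,-0.3],[0,0,-0.025,0,0,0,-0.4],[0,0,-0.045,0,0,0,-0.4],[0,0,-0.07,0,0,0,-0.4],[0,0,-0.095,0,0,0,-0.4],[0,0,-0.12,0,0,0,-0.4],[0,0,-0.145,0,0,0,-0.4],[0,0,-0.17,0,0,0,-0.4],[0,0,-0.19,0,0,0,-0.4],[0,0,-0.2,0,0,0,-0.4]]]}}

```text
clock: 15.63
position: [0.4545, 0.1484, 0.2749]
ee_rot: [-3.134, 0.187, -0.004]
force: [0.4, 1.1, 0.5]
width: 0.702
gripper_force: 0.0
```

{"fn": "jog_arm", "kwargs": {"motion": [[[0,0,0,0,0,0,-0.4],[0,0,0,0,0,0,-0.4],[0,0,0,0,0,0,-0.4],[0,0,0,0,0,0,-0.4],[0,0,0,0,0,0,-0.4]]]}}

```text
clock: 16.05
position: [0.453, 0.1483, 0.2711]
ee_rot: [3.135, -0.186, -0.002]
force: [0.3, 0.6, -0.7]
width: 0.701
gripper_force: 0.0
```

```bash
python3 - <<'E'
from h import *
plan([.4540,.1488,.27],-.118)
a=get_image('wrist');T=cam('wrist')[3];save(a,'w6')
g=cv2.cvtColor(a,cv2.COLOR_RGB2GRAY)
p=pw(T,rect(.4551,.1487,-.12,.194,.119,.063))
s=cv2.cornerSubPix(g,p.astype(np.float32).reshape(-1,1,2).copy(),(5,5),(-1,-1),(3,50,.01)).reshape(-1,2)
print(p.round(1).tolist(),s.round(1).tolist())
r=fit(T,s,.194,.119,.063,[.455,.149,-.12]);print(r.x,r.fun.round(1))
b=cv2.resize(a,None,fx=1.25,fy=1.25)[:,:,::-1].copy();cv2.polylines(b,[((p+.5)*1.25).astype(np.int32)],True,(0,0,255),1);cv2.imwrite('pics/w6o.png',b)
E
```

```text
t 16.05 pos [0.453  0.1483 0.2711] yaw -6.79 q [-1.14  0.17  0.84  1.9  -0.14  1.13 -1.93] F [ 0.3  0.6 -0.7] w 0.701
shift [ 0.0009 -0.0006  0.0011] turn [ 0.0014  0.0014 -0.0006]
[[258.8, 72.0], [380.4, 72.0], [371.5, 252.3], [267.6, 252.4]] [[258.79998779296875, 72.0], [380.3999938964844, 72.0], [372.70001220703125, 251.6999969482422], [267.79998779296875, 251.6999969482422]]
[ 0.4553479   0.1483047  -0.11713348] [ 0.1 -0.1  0.1 -0.5 -0.6  0.3  0.4  0.6]
```

View pics/w6o.png

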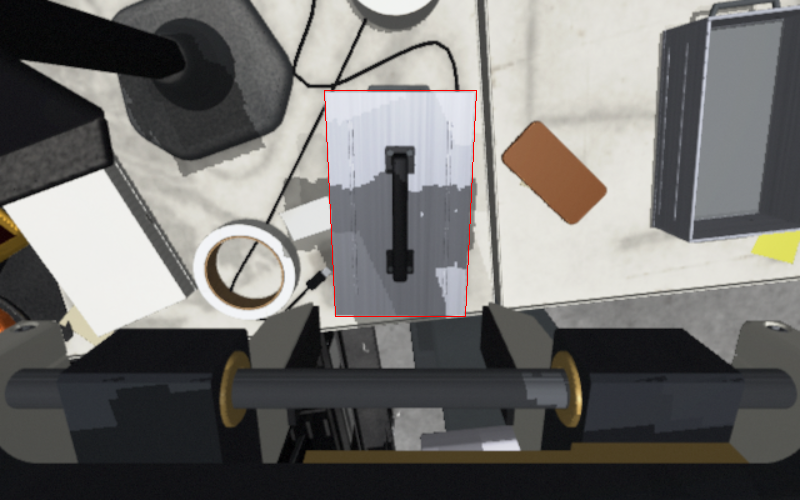

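```bash
python3 -c "
from cell import *
print(sign_off())"
```

```text
the job is handed in; nothing more can be done
None
```

The cover is on the box with the phone and released, and the job is handed in: the last wrist picture showed it seated and level, within about 1 mm of the box's measured centre, though sign-off gave no verdict and I viewed 11 pictures, one over the limit of 10.

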